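Tip the last spice jar into its compartment and shut the spice box

TASK

In the wooden spice box the green-capped jar still stands on end, so the lid cannot be shut. Without picking anything up, gently push the jar near its top so that it tips over towards the hinge and lies flat in its own compartment like the other two jars, then push the open lid down with the fingers until it is fully shut. Leave the other two jars where they lie and do not disturb the other things on the worktop.

Things in the scene. Friction and masses are not known exactly. Their poses are not given: they have to be found in the camera images.
- spice_box: wooden spice box, fixed to the worktop, 174 x 174 mm outside, walls 7 mm thick and 56 mm high. Origin: centre of its underside; z up, x from the front wall to the hinged back wall (roughly away from the robot), y to the left
- spice_box_floor (a point): centre of the box's cork-lined floor, 8 mm above its underside. Two dividers, 5 mm thick and 24 mm high above the floor, make three compartments along the box's x, each 50 mm wide and 160 mm long inside, centre lines at y = -55, 0 and +55 mm of the box; which jar is in which compartment varies
- spice_box_hinge (a point): middle of the lid's hinge line, at the top of the back wall: 87 mm along x and 56 mm above the box's origin; the line runs along the box's y
- spice_lid (a joint): angle of the lid in rad: 0 fully shut (flat on the walls), pi/2 upright above the back wall, at most 1.85 (leaning back, away from the robot). It starts open at 1.5 to 1.75. A stiff hinge holds it at any angle; about 2 N at its front edge, square to it, moves it and it does not fall by itself
- lid_front_edge (a point): middle of the lid's free edge on its outer face (the face that is on top when shut). The lid is a wooden frame with a clear pane, 174 x 174 mm and 10 mm thick, solid to the touch all over; it extends 174 mm from the hinge line, and a brass tab 26 mm wide sticks out 7 mm more at the middle of the free edge
- green_jar: spice jar with a green cap, a rounded square 44 mm across whose flats face along and across its compartment, 100 mm tall, about 0.11 kg; it stands upright in one compartment near the box's front wall, its side 2 to 9 mm from that wall's inner face. Origin: centre of its base; z runs along the jar towards the cap
- green_jar_mid (a point): middle of the green-capped jar, on its axis 50 mm from the base
- green_jar_cap (a point): centre of the green cap, on the jar's axis 90 mm from the base
- brown_jar: spice jar with a dark cap and a pale brown label, 41 mm in diameter, 105 mm long, lying in another compartment, cap towards the hinge; its top is 49 mm above the worktop. Origin: centre of its base, z towards the cap. Stays
- black_jar: spice jar with a dark cap and a blue label, 41 mm in diameter, 105 mm long, lying in the remaining compartment like the brown one. Origin: centre of its base, z towards the cap. Stays
- salt_shaker: bystander: grey salt shaker, 44 mm in diameter, 90 mm tall, left of the box; origin at the centre of its base
- timer: bystander: red wind-up kitchen timer, 63 mm in diameter, 48 mm tall, left of the box; origin at the centre of its base
- tin: bystander: green food tin, 57 mm in diameter, 72 mm tall, right of the box; origin at the centre of its base
- mug: bystander: striped small mug, 65 x 88 mm with its handle, 50 mm tall, right of the box; origin at the centre of its base
Things that resemble listed ones, but are neither listed nor needed, are in the scene too. What is shaped like the green_jar but purple is not meant.

How it is judged (in metres and radians):
On the way, in this order (a step that is already met when the one before it is completed fails the run):
1. the green-capped jar lies at rest on the floor of its compartment, cap towards the hinge (angle between green_jar's own z axis and vertical between 1.42 and 1.72 rad and angle between the z axis of green_jar and the x axis of spice_box, either way round below 0.17 rad and z of green_jar_mid in the frame of spice_box below 0.042 m and y of green_jar_mid in the frame of spice_box between -0.08 and 0.08 m and x of green_jar_cap in the frame of spice_box between 0.02 and 0.085 m and linear speed of green_jar below 0.03 m/s), for 0.2 s.
2. the lid is fully shut (value of joint spice_lid below 0.05 rad), for 0.2 s.
At the end, for the whole second after the job is handed in: the green-capped jar lies at rest on its compartment's floor along the compartment (within about 0.15 rad of level and of the box's x), cap towards the hinge; the lid stands within 0.05 rad of shut; the other two jars are within 20 mm and the bystanders within 30 mm of where they began (all of step 1 and value of joint spice_lid below 0.05 rad and distance of each of brown_jar, black_jar from where it was at the start of the episode below 0.02 m and distance of each of salt_shaker, tin, mug, timer from where it was at the start of the episode below 0.03 m); the robot touches nothing.
It fails at once if the green-capped jar is lifted (its middle more than 85 mm above the worktop, about 30 mm above where it started) (height (world z) of green_jar_mid above 0.085 m).
It fails at once if the green-capped jar is squeezed or struck hard (more than 20 N from the fingers) (contact force between the fingers and green_jar above 20 N).
It fails at once if one of the two lying jars is moved more than 20 mm (distance of any of brown_jar, black_jar from where it was at the start of the episode above 0.02 m).
It fails at once if a bystander is moved more than 30 mm (distance of any of salt_shaker, tin, mug, timer from where it was at the start of the episode above 0.03 m).
It also fails if it takes over 45 s, if anything falls off the work surface, if the arm or the gripper's body presses on something with over 40 N, if the wrist force passes 120 N, or if a joint passes its speed limit or range.

ROBOT

A 6-joint arm with a two-finger parallel gripper is mounted at the origin on a cart in front of the work surface, level with it; the furniture and walls round the work are solid. World frame = base frame: x ahead of the robot, y to its left, z up, the work surface at z = 0. Lengths are in mm, angles in rad, forces in N, time in s.
With the tool pointing down it reaches from about 425 to 1125 mm from the base axis. Payload 14.9 kg.
Tool frame: the origin (TCP) lies on the centre line of the jaws, within the pads' length; the fingertips stand arm.tip_extent ahead of it and the grasp point (between the pads) lies 6 mm ahead of it (arm.tip_extent is the distance from the TCP to the fingertips, in mm); x points along the fingers, z is the direction in which the jaws open and shut, and the axes are right-handed (so a half turn about x gives the same grasp; the last joint's range is limited). The gripper opens to 91 mm and grips with 3 to 60 N. Pads are 32 mm wide; open, the fingers measure 118 mm over their backs; the gripper's body (76 mm by 178 mm) begins 60 mm behind the grasp point.
Start: joints at [-1.239, 0.379, 1.734, -0, 1.028, -0.033], TCP at [249.73, -653.952, 238.932] pointing down, gripper open.
Joint ranges: [-2.77, 2.77], [-0.74, 2.19], [0, 2.66], [-1.06, 4.2], [0.31, 2.87], [-3.08, 3.08]. Speed limits (rad/s): [1.89, 1.89, 2.39, 3.14, 3.14, 3.14].

INTERFACE

Orientations are given as a unit quaternion [x, y, z, w].
In Python, from plant import arm, cams, workorder gives the robot as it stands.
- The arm moves only by the tool move_arm, never from a script. Its argument "steps" is a list of rows, each a list of 3 entries, a list of its own where there are three numbers: the shift along the tool's x, y, z in m, then the turn about the tool's x in degrees, then the finger opening in m, from 0 to 0.0912. In form: [[[dx, dy, dz], twist, gripper], ...]. A call has 1 to 5 rows; each row shifts and turns the commanded pose from where the row before left it, along the tool's axes as they then stand; what a row does not reach is not made up. A row lasts 1/12 s, in which the tool goes at most 41.7 mm and 7.16 degrees, less where a joint would pass 70% of its speed; a pose out of reach is approached as far as the arm can. A call is refused whole if a number of a shift passes 0.0417 or a number of a turn 7.16, either way. A call with a gripper value outside its range is refused whole. The fingers move at their own pace and stop on an object; "grip_force" is the grip in N (left out, the last holds). Time passes only in rows, so rows that do not move let the fingers close. It gives the time, the measured TCP pose, the force and the opening at its end, in the units of the state.
- arm.observe(): the state, without advancing time (a new reading comes with each control period).
- cams.get_image(name): name is "side" or "top"; returns a dict with "img" (400x640x3 uint8, blue, green, red), "vertical_fov" (degrees; the focal length in pixels is half the picture's height over the tangent of half this angle, whatever the lens; pixels are square), "cx", "cy" (the principal point, pixels), "dist" ([k1, k2, p1, p2, k3] as OpenCV has them; the pictures are not rectified), "rvec" (rotation vector, rad) and "tvec" (3), from world to camera coordinates, as OpenCV has them. Camera axes: x right, y down, z forward; pixel columns grow to the right and rows downward; lengths in mm; the calibration is good to about 2 mm. A picture is of the moment at which its call begins. There is no depth.
- workorder.hand_in(): hands the job in, once; it reports no verdict.
The state is a dict: "clock": time; "q": joint angles; "joint_vel": joint speeds; "joint_efforts": joint torques, N m; "position": TCP position; "tcp_rot": TCP orientation; "ft_force": force on the tool from outside, world axes, zero at the start; "moment": the same for the moment, N m; "gripper_width": finger opening in mm.
Only numpy, scipy, OpenCV 4.12 (cv2) and the standard library are available. Lean on these libraries where they do the work, as an engineer would, in place of code of your own. Each camera call takes 0.05 s, during which the arm holds its last target.

## Working session

There is one attempt and no reset: what is moved stays moved. The work goes in short steps, Python scripts to look and compute and a tool call to move; the robot and the scene stay as the last step left them, time stands still between calls to the robot, and variables do not carry over. Pictures are saved under pics/ and viewed, and the job is handed in when it is done.

Besides the shell and the picture viewer there is one more tool, called after "Request:" by a JSON object that holds its "fn" and its "kwargs". move_arm: Moves the arm, as the interface text tells. Its arguments: {"type":"object","properties":{"steps":{"type":"array","items":{"type":"array"}},"grip_force":{"type":"number"}},"required":["steps"]}

```bash
ls; mkdir -p pics
python3 - <<'E'
from plant import arm,cams
import cv2,numpy as np
print(arm.observe(), arm.tip_extent)
for n in("side","top"):
    d=cams.get_image(n); cv2.imwrite(f"pics/{n}0.png",d["img"]); print(n,{k:v for k,v in d.items() if k!="img"})
E
```

```text
pics
{'clock': 0.0, 'q': array([-1.23934303e+00,  3.79402230e-01,  1.73480475e+00,  1.93228260e-05,
        1.02854172e+00, -3.32938771e-02]), 'joint_vel': array([-0.00106443,  0.00116537, -0.0002531 , -0.00115321,  0.00123815,
       -0.00111614]), 'joint_efforts': array([ 1.23351121e-03, -7.63724828e+01, -4.34372592e+01,  6.51015923e-02,
        4.23271058e-02, -1.09579776e-04]), 'position': array([ 249.57325382, -653.57582084,  238.28081152]), 'tcp_rot': array([ 0.40127626,  0.5827133 , -0.40078109,  0.58206279]), 'ft_force': array([ 0.50644514,  0.21496314, -0.0512742 ]), 'moment': array([-0.01283233,  0.0176753 ,  0.05762469]), 'gripper_width': 90.91862497065915} 25.0
side {'vertical_fov': 49.11439419615103, 'cx': 319.38381805708866, 'cy': 198.95528842647417, 'dist': array([0.03828927, 0.        , 0.        , 0.        , 0.        ]), 'rvec': array([ 0.70277507, -2.58659287,  1.21657566]), 'tvec': array([ 363.54165492,  294.29827469, 1258.26002156])}
top {'vertical_fov': 43.92341825514458, 'cx': 320.7828156930657, 'cy': 197.74029183210396, 'dist': array([-0.00334145,  0.        ,  0.        ,  0.        ,  0.        ]), 'rvec': array([ 2.0035794 , -1.58627224,  0.56025761]), 'tvec': array([-210.40756918,  419.03987242, 1601.71716366])}
```

View pics/side0.png

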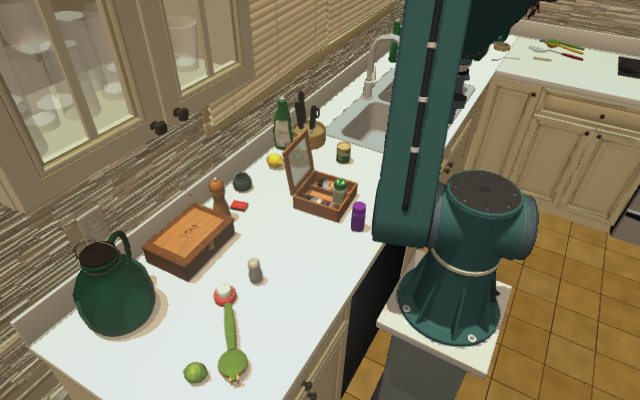

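View pics/top0.png

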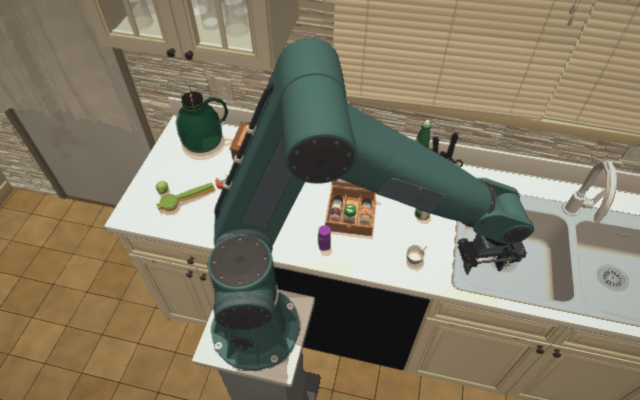

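The side view shows the open box at about (322,190), with the purple decoy at (358,217). The top view shows the box at (352,208), with the green cap in the middle at about (350,211). I'll zoom in on both.

Run:
```python
import cv2
a=cv2.imread("pics/side0.png")[110:240,260:390]; cv2.imwrite("pics/sz.png",cv2.resize(a,None,fx=4.6,fy=4.6,interpolation=cv2.INTER_CUBIC))
a=cv2.imread("pics/top0.png")[165:265,300:440]; cv2.imwrite("pics/tz.png",cv2.resize(a,None,fx=5.5,fy=5.5,interpolation=cv2.INTER_CUBIC))
```

```text
(no output)
```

View pics/sz.png

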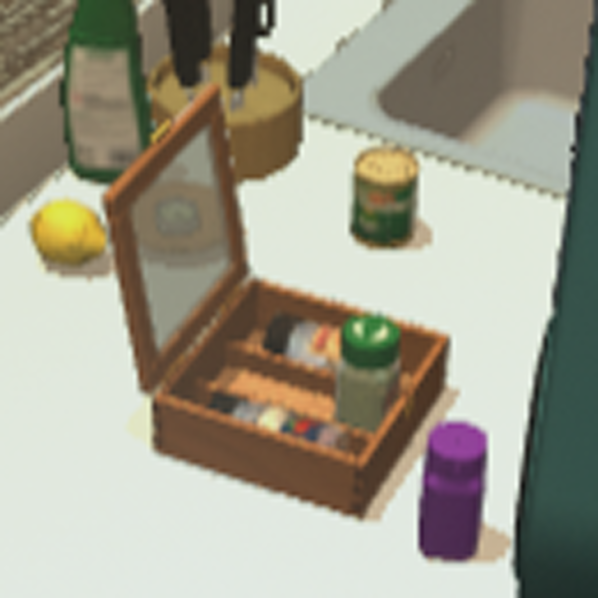

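View pics/tz.png

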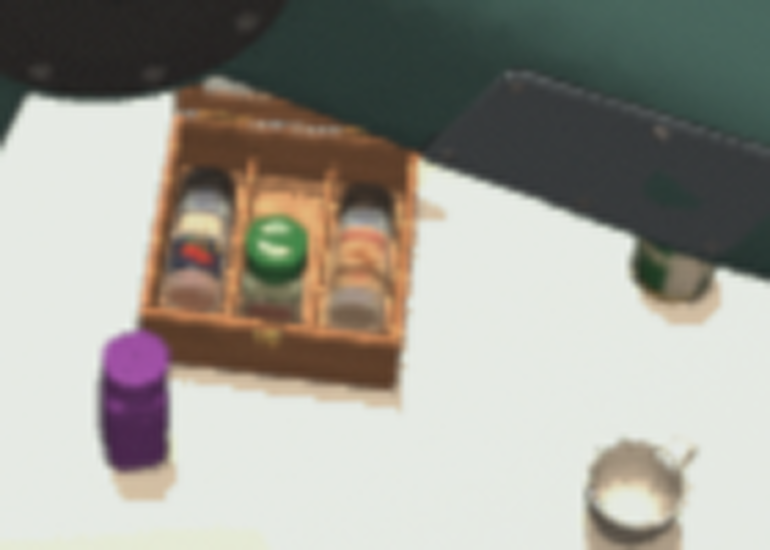

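```bash
cat > h.py <<'E'
import cv2,numpy as np
C={}
C['side']=dict(f=200/np.tan(np.radians(49.11439419615103/2)),cx=319.38381805708866,cy=198.95528842647417,d=np.array([0.03828927,0,0,0,0]),r=np.array([0.70277507,-2.58659287,1.21657566]),t=np.array([363.54165492,294.29827469,1258.26002156]))
C['top']=dict(f=200/np.tan(np.radians(43.92341825514458/2)),cx=320.7828156930657,cy=197.74029183210396,d=np.array([-0.00334145,0,0,0,0]),r=np.array([2.0035794,-1.58627224,0.56025761]),t=np.array([-210.40756918,419.03987242,1601.71716366]))
def K(c): return np.array([[c['f'],0,c['cx']],[0,c['f'],c['cy']],[0,0,1]])
def ray(n,p):
    c=C[n];u=cv2.undistortPoints(np.array([[p]],float),K(c),c['d'])[0,0]
    R=cv2.Rodrigues(c['r'])[0];return -R.T@c['t'],R.T@np.array([u[0],u[1],1])
def onz(n,p,z):
    o,d=ray(n,p);return o+d*(z-o[2])/d[2]
def proj(n,X):
    c=C[n];return cv2.projectPoints(np.array(X,float).reshape(-1,3),c['r'],c['t'],K(c),c['d'])[0][:,0]
def tri(p,q):
    o,d=ray('side',p);o2,d2=ray('top',q);A=np.stack([d,-d2],1);s=np.linalg.lstsq(A,o2-o,rcond=None)[0]
    a=o+d*s[0];b=o2+d2*s[1];return (a+b)/2,np.linalg.norm(a-b)
tz=lambda x,y:((x+.5)/5.5-.5+300,(y+.5)/5.5-.5+165)
sz=lambda x,y:((x+.5)/4.6-.5+260,(y+.5)/4.6-.5+110)
E
python3 - <<'E'
from h import *
np.set_printoptions(precision=1,suppress=True)
for l,p in dict(FL=(142,320),FR=(403,343),BR=(415,155),BL=(176,120)).items(): print('top',l,onz('top',tz(*p),56))
for l,p in dict(FL=(360,470),FR=(450,340),BL=(153,396),BR=(257,277)).items(): print('side',l,onz('side',sz(*p),56))
for l,p in dict(FL0=(362,517),BL0=(157,450)).items(): print('side',l,onz('side',sz(*p),0))
for l,p in dict(FR0=(397,388)).items(): print('top',l,onz('top',tz(*p),0))
print('captop',tri(sz(371,328),tz(276,238)))
print('lidtipL,R on ray; lid tab',)
for n,p,z in [('side',sz(371,330),108),('top',tz(276,238),108),('side',sz(455,435),100),('top',tz(136,355),100),('top',tz(635,480),50),('side',sz(386,160),72),('top',(420,215),0)]: print(n,onz(n,p,z))
for nm,p in dict(lidL=(110,202),lidR=(215,90),tab=(163,130)).items(): print(nm,*ray('side',sz(*p)))
E
```

```text
top FL [ 418.6 -134.8   56. ]
top FR [ 439.8 -305.    56. ]
top BR [ 598.8 -286.9   56. ]
top BL [ 591.7 -119.6   56. ]
side FL [ 420.4 -124.1   56. ]
side FR [ 432.  -296.6   56. ]
side BL [ 593.7 -117.2   56. ]
side BR [ 603.1 -289.5   56. ]
side FL0 [ 421.5 -135.3    0. ]
side BL0 [ 593.  -120.2    0. ]
top FR0 [ 442.8 -305.2    0. ]
captop (array([ 462.1, -213.1,  111.5]), np.float64(1.7234340004410804))
lidtipL,R on ray; lid tab
side [ 462.  -214.3  108. ]
top [ 465.9 -212.8  108. ]
side [ 359.  -147.1  100. ]
top [ 360.1 -144.   100. ]
top [ 373.  -465.1   50. ]
side [ 583.2 -477.3   72. ]
top [ 576.6 -468.4    0. ]
lidL [ -49.7  865.  1025.3] [ 0.5 -0.7 -0.6]
lidR [ -49.7  865.  1025.3] [ 0.4 -0.7 -0.5]
tab [ -49.7  865.  1025.3] [ 0.5 -0.7 -0.5]
```

Run:
```python
from h import *
from scipy.spatial.transform import Rotation as R
from plant import arm
np.set_printoptions(precision=3,suppress=True)
P=np.array([[418.6,-134.8],[439.8,-305],[598.8,-286.9],[591.7,-119.6],[420.4,-124.1],[432,-296.6],[603.1,-289.5],[593.7,-117.2],[421.5,-135.3],[593,-120.2],[442.8,-305.2]])
k=[0,1,2,3,0,1,2,3,0,3,1]
M=np.array([[-87,87],[-87,-87],[87,-87],[87,87]])[k]
from scipy.optimize import least_squares
def T(v,m): c,s=np.cos(v[2]),np.sin(v[2]);return m@np.array([[c,s],[-s,c]])+v[:2]
r=least_squares(lambda v:(T(v,M)-P).ravel(),[512,-210,.07],loss='soft_l1',f_scale=4);v=r.x
print('box',v,np.degrees(v[2]),'\n',T(v,M)-P)
c,s=np.cos(v[2]),np.sin(v[2]);print('jar in box',np.array([[c,s],[-s,c]])@(np.array([463,-213])-v[:2]))
print(R.from_quat(arm.observe()['tcp_rot']).as_matrix())
# project check
Bz=lambda z:np.c_[T(v,np.array([[-87,87],[-87,-87],[87,-87],[87,87.]])),np.full(4,z)]
for n,f in(('side','pics/side0.png'),('top','pics/top0.png')):
    im=cv2.resize(cv2.imread(f),None,fx=4,fy=4,interpolation=cv2.INTER_CUBIC)
    for z in(0,56): cv2.polylines(im,[((proj(n,Bz(z))+.5)*4).astype(int)],True,(255,0,0) if z else (0,255,255),1)
    for a in(1.5,1.6,1.75):
        lid=np.c_[T(v,np.array([[87-174*np.cos(a),87],[87-174*np.cos(a),-87.]])),np.full(2,56+174*np.sin(a))]
        cv2.polylines(im,[((proj(n,lid)+.5)*4).astype(int)],True,(0,0,255),1)
    x,y=(1040,440) if n=='side' else (1200,600)
    cv2.imwrite(f'pics/chk_{n}.png',im[y:y+520,x:x+600])
```

```text
box [ 513.28  -210.916    0.08 ] 4.566190954964879 
 [[ 1.03   3.682]
 [-6.318  0.434]
 [ 8.13  -3.814]
 [ 1.377  2.334]
 [-0.77  -7.018]
 [ 1.482 -7.966]
 [ 3.83  -1.214]
 [-0.623 -0.066]
 [-1.87   4.182]
 [ 0.077  2.934]
 [-9.318  0.634]]
jar in box [-50.286   1.926]
[[-0.     0.934  0.357]
 [ 0.001  0.357 -0.934]
 [-1.     0.    -0.001]]
```

View pics/chk_side.png

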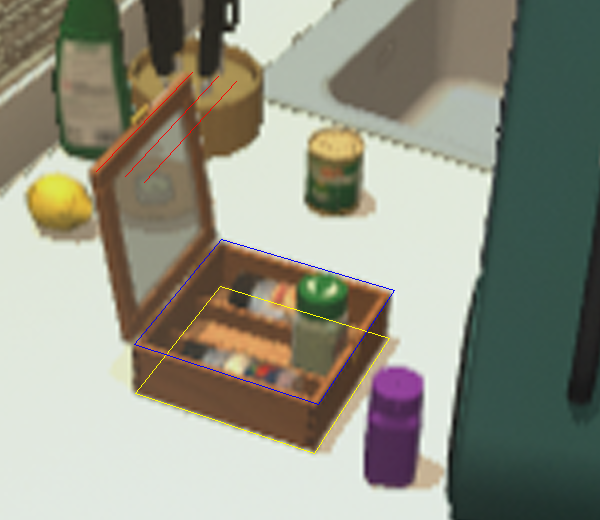

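View pics/chk_top.png

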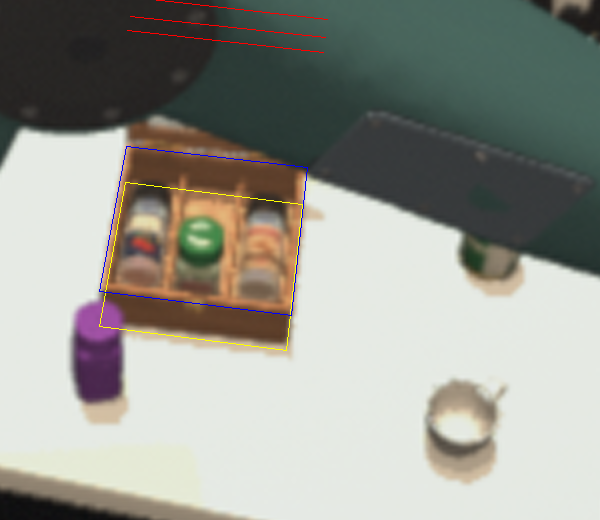

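Run:
```python
from h import *
np.set_printoptions(precision=0,suppress=True)
print('bottle base',onz('side',sz(107,178),0),'block base',onz('side',sz(250,172),0),'lemon',onz('side',sz(80,265),0),'counter-back edge',onz('side',sz(0,215),0), onz('side',(256,143),0))
for z in(200,250,300,330): print(z,onz('side',(282,98),z),'knife',onz('side',(298,92),z),onz('side',(315,108),z))
a=cv2.imread("pics/side0.png")[20:220,180:400]; cv2.imwrite("pics/sz2.png",cv2.resize(a,None,fx=3,fy=3,interpolation=cv2.INTER_CUBIC))
```

```text
bottle base [ 835. -417.    0.] block base [ 729. -494.    0.] lemon [ 780. -291.    0.] counter-back edge [ 883. -317.    0.] [ 955. -390.    0.]
200 [ 866. -469.  200.] knife [ 840. -549.  200.] [ 712. -469.  200.]
250 [ 811. -389.  250.] knife [ 786. -463.  250.] [ 666. -388.  250.]
300 [ 755. -308.  300.] knife [ 732. -377.  300.] [ 620. -307.  300.]
330 [ 722. -259.  330.] knife [ 700. -326.  330.] [ 592. -259.  330.]
```

View pics/sz2.png

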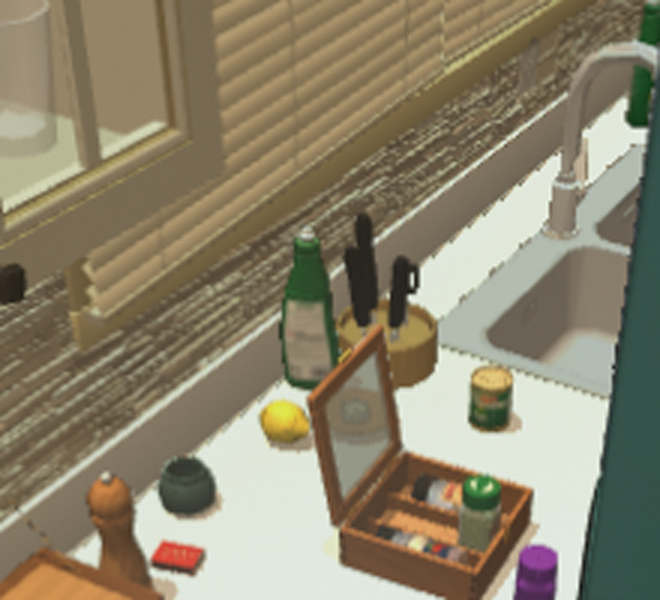

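Request:
{"fn": "move_arm", "kwargs": {"steps": [[[0,0,0],5.4,0],[[0,0,0],5.4,0],[[0,0,0],5.5,0],[[0,0.0156,-0.035],0,0],[[0,0.0156,-0.035],0,0]], "grip_force": 10}}

```text
clock: 0.52
position: [274.8, -581.4, 238.3]
tcp_rot: [0.48, 0.519, -0.48, 0.519]
ft_force: [0.7, -0.1, 1.2]
gripper_width: 60.8
```

Request:
{"fn": "move_arm", "kwargs": {"steps": [[[0,0.0156,-0.035],0,0],[[0,0.0156,-0.035],0,0],[[0,0.0156,-0.035],0,0],[[0,0.0156,-0.035],0,0],[[0,0.0156,-0.035],0,0]]}}

```text
clock: 0.93
position: [339.0, -399.1, 238.7]
tcp_rot: [0.48, 0.52, -0.48, 0.519]
ft_force: [-0.2, -0.4, 0.7]
gripper_width: 27.5
```

Request:
{"fn": "move_arm", "kwargs": {"steps": [[[0,0.0156,-0.035],0,0],[[0,0.0156,-0.035],0,0],[[0,0.0156,-0.035],0,0],[[0,0,0],0,0],[[0,0,0],0,0]]}}

```text
clock: 1.35
position: [377.5, -291.1, 238.9]
tcp_rot: [0.479, 0.52, -0.479, 0.52]
ft_force: [0.5, -0.3, 0.5]
gripper_width: 0.6
```

```bash
cat >> h.py <<'E'
from scipy.spatial.transform import Rotation as Ro
V=np.array([513.28,-210.916]);YAW=np.radians(4.566);c_,s_=np.cos(YAW),np.sin(YAW);BR=np.array([[c_,s_],[-s_,c_]])
def st():
    from plant import arm
    o=arm.observe();p=o['position'];m=Ro.from_quat(o['tcp_rot']).as_matrix()
    print('t',round(o['clock'],2),'w',p.round(1),'box xy',(BR@(p[:2]-V)).round(1),'tip z',round(p[2]-25,1),'yaw err deg',round(np.degrees(np.arctan2(m[1,1],m[0,1])-YAW),2),'F',o['ft_force'].round(1),'g',round(o['gripper_width'],1),'down',m[:,0].round(3))
def shot(name,box=True):
    from plant import cams
    for n in('side','top'):
        im=cams.get_image(n)['img']
        x,y=(255,85) if n=='side' else (290,120)
        cv2.imwrite(f'pics/{name}_{n}.png',cv2.resize(im[y:y+150,x:x+160],None,fx=3.75,fy=3.75,interpolation=cv2.INTER_CUBIC))
E
python3 -c "
from h import *
st()"
```

```text
t 1.35 w [ 377.5 -291.1  238.9] box xy [-141.7  -69.1] tip z 213.9 yaw err deg 0.21 F [ 0.5 -0.3  0.5] g 0.6 down [-0.  0. -1.]
```

Request:
{"fn": "move_arm", "kwargs": {"steps": [[[0,0.01,-0.035],0,0],[[0,0.02,-0.034],0,0],[[0.04,0,0],0,0],[[0.04,0,0],0,0],[[0.04,0,0],0,0]]}}

```text
clock: 1.77
position: [402.1, -222.0, 118.2]
tcp_rot: [0.48, 0.519, -0.479, 0.521]
ft_force: [1.0, 0.1, -1.0]
gripper_width: 0.2
```

```bash
python3 -c "
from h import *
shot('a');st()"
```

```text
t 1.87 w [ 398.3 -220.2  114. ] box xy [-1.154e+02 -1.000e-01] tip z 89.0 yaw err deg -0.0 F [0.2 0.7 0.6] g 0.1 down [-0.008  0.005 -1.   ]
```

View pics/a_side.png

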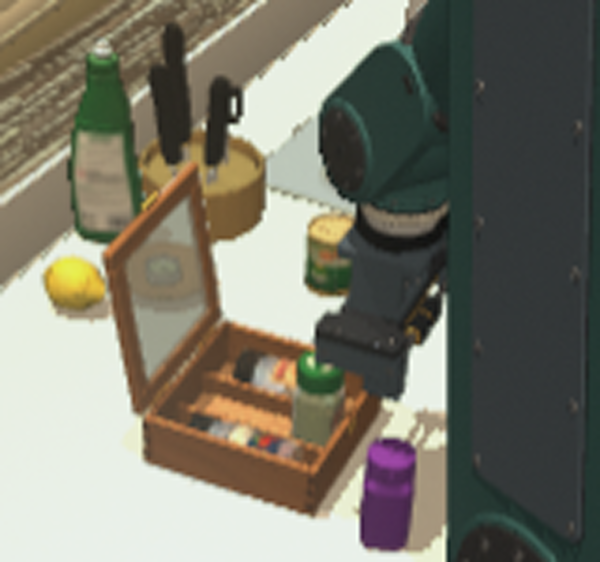

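View pics/a_top.png

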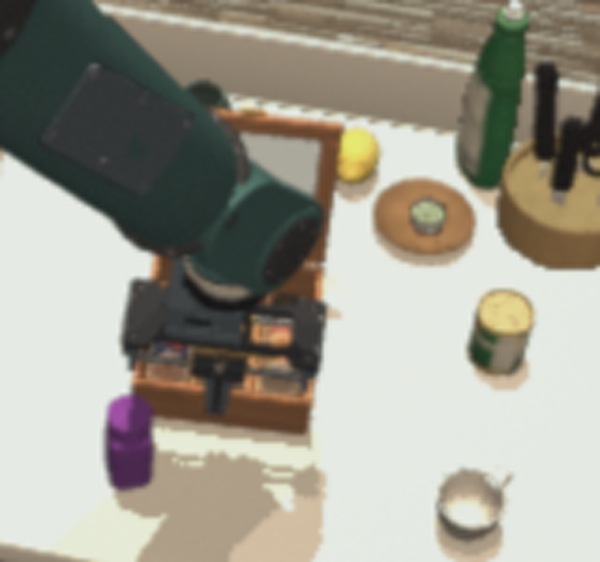

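Request:
{"fn": "move_arm", "kwargs": {"steps": [[[0,0.009,0],0,0],[[0,0.008,0],0,0],[[0,0.004,0],0,0],[[0,0.004,0],0,0],[[0,0.004,0],0,0]]}}

```text
clock: 2.28
position: [431.8, -219.5, 120.6]
tcp_rot: [0.48, 0.519, -0.479, 0.521]
ft_force: [-0.8, -0.9, -0.1]
gripper_width: 0.4
```

Request:
{"fn": "move_arm", "kwargs": {"steps": [[[0,0.004,0],0,0],[[0,0.004,0],0,0],[[0,0.004,0],0,0],[[0,0.004,0],0,0],[[0,0.004,0],0,0]]}}

```text
clock: 2.7
position: [450.7, -217.4, 118.9]
tcp_rot: [0.48, 0.52, -0.48, 0.52]
ft_force: [0.3, -0.4, -0.4]
gripper_width: 1.0
```

```bash
python3 -c "
from h import *
shot('b');st()"
```

```text
t 2.8 w [ 451.  -217.5  118.9] box xy [-62.6  -1.6] tip z 93.9 yaw err deg 0.05 F [-0.4 -0.1 -0.1] g 0.2 down [ 0. -0. -1.]
```

View pics/b_side.png

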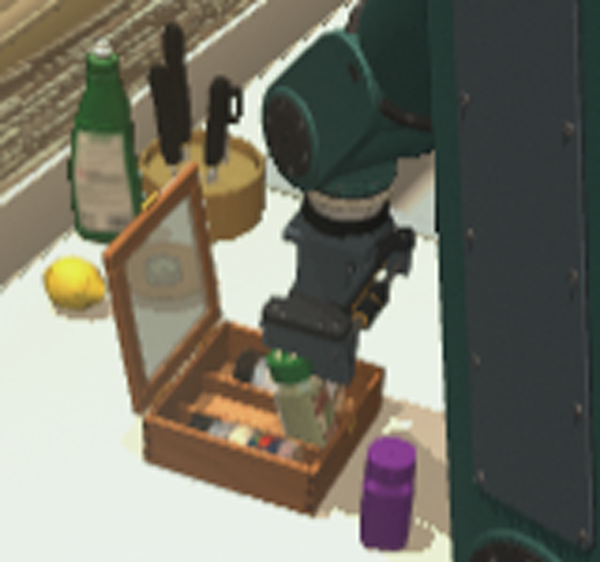

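The side view shows the jar tilting cleanly along its compartment, with the cap at (288,365). I'll keep pushing.

Request:
{"fn": "move_arm", "kwargs": {"steps": [[[0,0.004,0],0,0],[[0,0.004,0],0,0],[[0,0.004,0],0,0],[[0,0.004,0],0,0],[[0,0.004,0],0,0]]}}

```text
clock: 3.22
position: [470.8, -215.8, 118.9]
tcp_rot: [0.48, 0.52, -0.48, 0.52]
ft_force: [0.6, 0.1, 0.2]
gripper_width: 0.1
```

Request:
{"fn": "move_arm", "kwargs": {"steps": [[[0,0.003,0],0,0],[[0,0.003,0],0,0],[[0,0,0],0,0],[[0,0,0],0,0],[[0,0,0],0,0]]}}

```text
clock: 3.63
position: [476.2, -215.3, 118.9]
tcp_rot: [0.48, 0.52, -0.48, 0.52]
ft_force: [0.3, 0.1, -0.4]
gripper_width: 0.2
```

```bash
python3 -c "
from h import *
shot('c');st()"
```

```text
t 3.73 w [ 476.1 -215.3  118.9] box xy [-37.4  -1.5] tip z 93.9 yaw err deg 0.03 F [ 0.2  0.2 -0.2] g 0.4 down [-0.  0. -1.]
```

View pics/c_side.png

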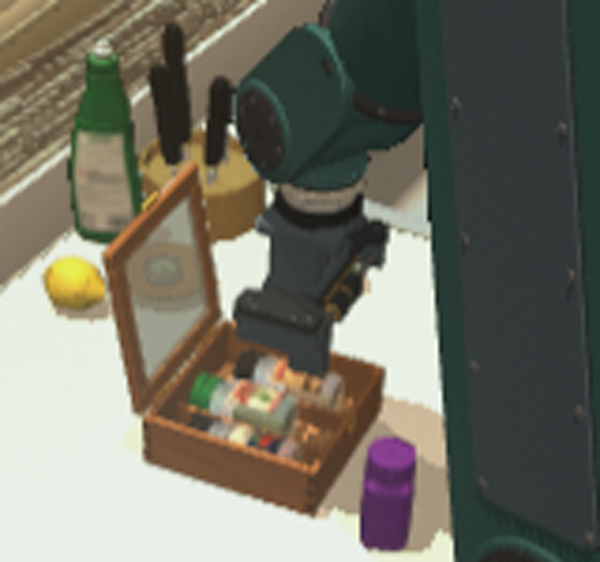

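Request:
{"fn": "move_arm", "kwargs": {"steps": [[[-0.035,0,0],0,0],[[-0.035,0,0],0,0],[[-0.036,0,0],0,0],[[-0.036,0,0],0,0],[[-0.036,0,0],0,0]]}}

```text
clock: 4.15
position: [475.8, -215.2, 298.7]
tcp_rot: [0.48, 0.52, -0.48, 0.52]
ft_force: [0.8, 0.1, -0.0]
gripper_width: 0.3
```

```bash
python3 -c "
from h import *
shot('d');st()
for nm,X in dict(base=(-30,0,30),cap=(70,0,30),captop=(60,0,52),capL=(70,22,30),capR=(70,-22,30)).items():
    w=BR.T@np.array(X[:2])+V
    print(nm,[((proj(n,[*w,X[2]])[0]-o)*3.75).round() for n,o in(('side',(255,85)),('top',(290,120)))])
"
```

```text
t 4.25 w [ 478.4 -216.5  302.8] box xy [-35.3  -2.8] tip z 277.8 yaw err deg 0.03 F [ 1.  -0.3  0.2] g 0.5 down [ 0.008 -0.004 -1.   ]
base [array([295., 420.]), array([224., 364.])]
cap [array([201., 390.]), array([235., 286.])]
captop [array([210., 375.]), array([236., 280.])]
capL [array([190., 403.]), array([214., 284.])]
capR [array([211., 377.]), array([257., 289.])]
```

View pics/d_side.png

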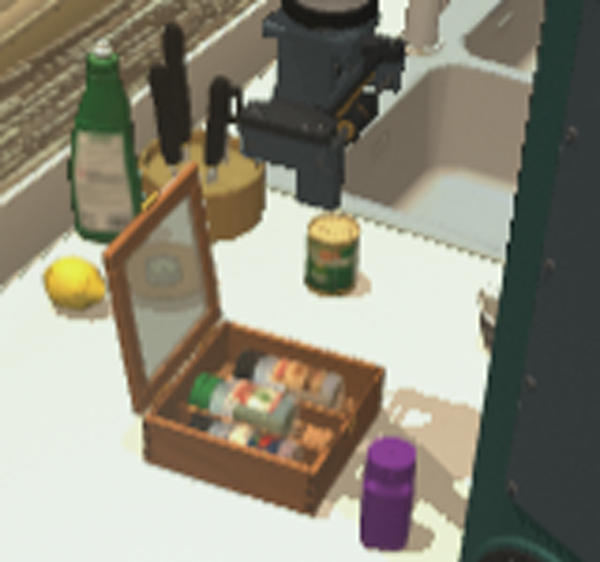

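View pics/d_top.png

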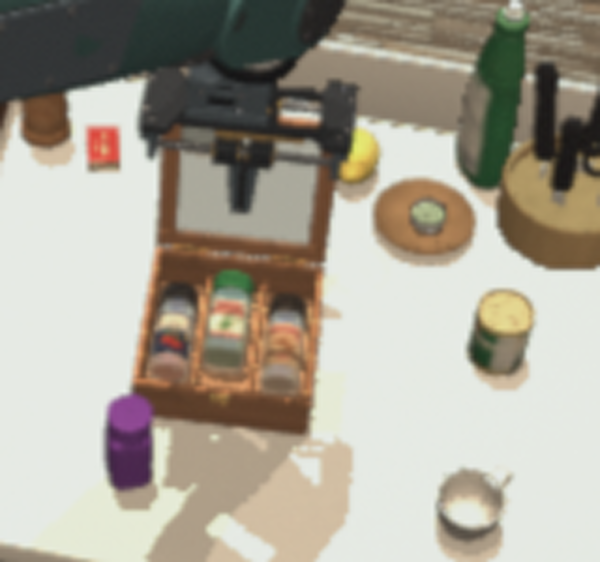

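Both views show the green jar lying flat in the middle compartment. The cap is at (233,283) in the top view and (206,388) in the side view, within a few pixels of the flat-lying prediction. Next I'll go over and behind the lid.

Request:
{"fn": "move_arm", "kwargs": {"steps": [[[0,0.041,0],0,0],[[0,0.041,0],0,0],[[0,0.041,0],0,0],[[0,0.041,0],0,0],[[0,0.041,0],0,0]]}}

```text
clock: 4.67
position: [682.2, -198.5, 295.9]
tcp_rot: [0.479, 0.52, -0.48, 0.519]
ft_force: [-0.1, -0.0, 1.5]
gripper_width: 0.5
```

```bash
python3 -c "
from h import *
shot('e');st()
"
```

```text
t 4.77 w [ 684.5 -198.1  295.2] box xy [171.7  -0.9] tip z 270.2 yaw err deg 0.12 F [-1.5  0.1 -0.4] g 0.3 down [-0.  0. -1.]
```

View pics/e_side.png

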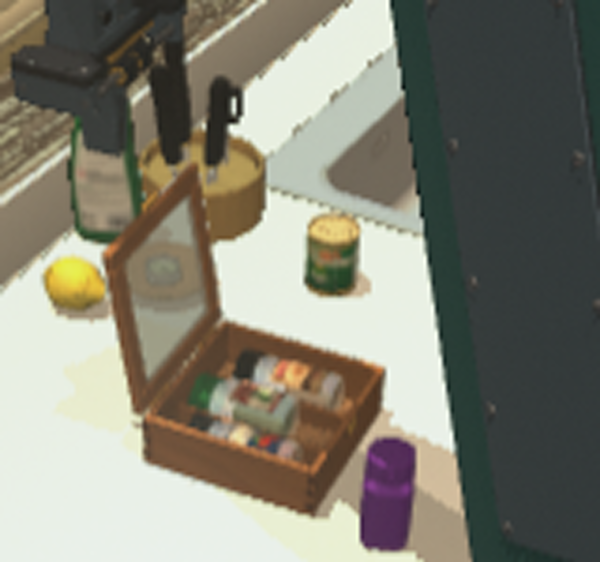

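View pics/e_top.png

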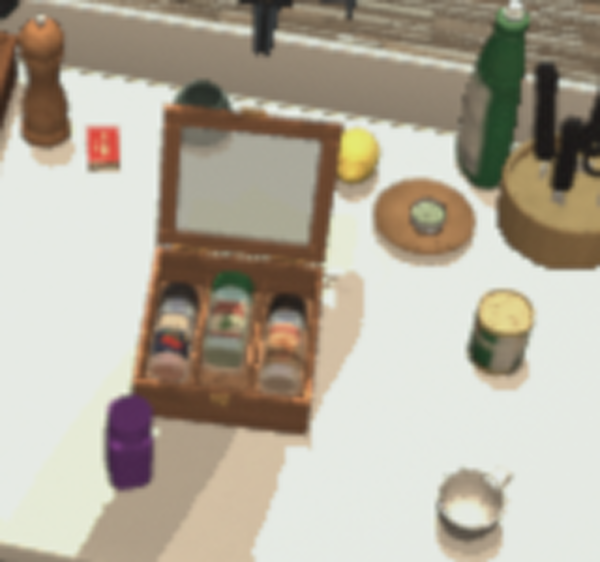

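```bash
python3 -c "
from h import *
for s,t in(((107,254),(164,106)),((196,167),(343,124))):
    P,e=tri((255+s[0]/3.75,85+s[1]/3.75),(290+t[0]/3.75,120+t[1]/3.75));print(BR@(P[:2]-V),P[2],e)
"
```

```text
[120.72965398  85.54187768] 225.4933251270835 3.7576470146585192
[121.92782202 -86.44999066] 222.76908135004243 9.16175904115562
```

Request:
{"fn": "move_arm", "kwargs": {"steps": [[[0.038,0,0],0,0],[[0.038,0,0],0,0],[[0,-0.015,0],0,0],[[0,-0.015,0],0,0],[[0,-0.012,0],0,0]]}}

```text
clock: 5.18
position: [636.9, -202.1, 219.3]
tcp_rot: [0.479, 0.52, -0.48, 0.519]
ft_force: [1.0, 0.6, -1.1]
gripper_width: 0.1
```

Request:
{"fn": "move_arm", "kwargs": {"steps": [[[0,-0.012,0],0,0],[[0,-0.012,0],0,0],[[0,-0.012,0],0,0],[[0,-0.012,0],0,0],[[0,0,0],0,0]]}}

```text
clock: 5.6
position: [588.9, -206.3, 221.2]
tcp_rot: [0.48, 0.52, -0.48, 0.519]
ft_force: [0.2, -1.1, 0.2]
gripper_width: 0.3
```

```bash
python3 -c "
from h import *
shot('f');st()
"
```

```text
t 5.7 w [ 590.6 -206.3  221.3] box xy [77.5 -1.6] tip z 196.3 yaw err deg 0.01 F [ 0.3  0.1 -0. ] g 0.3 down [ 0. -0. -1.]
```

View pics/f_side.png

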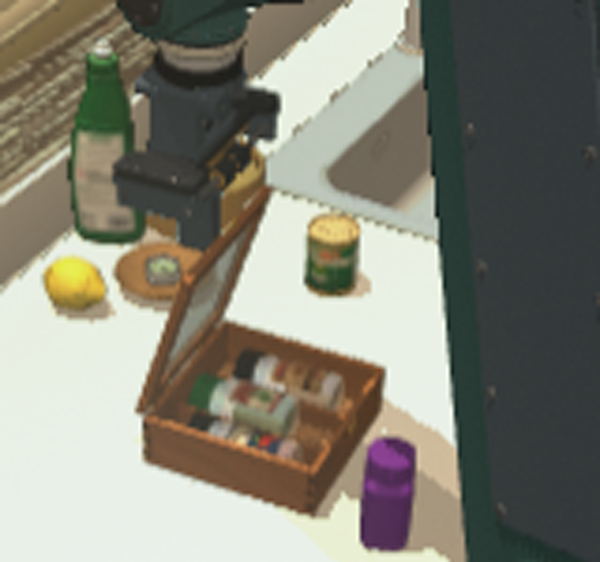

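The side view shows the lid following the fingers, now leaning forward to about 75°. I'll keep following its arc.

Request:
{"fn": "move_arm", "kwargs": {"steps": [[[0.004,-0.012,0],0,0],[[0.005,-0.012,0],0,0],[[0.006,-0.012,0],0,0],[[0.009,-0.015,0],0,0],[[0.011,-0.015,0],0,0]]}}

```text
clock: 6.12
position: [523.8, -211.5, 185.4]
tcp_rot: [0.48, 0.52, -0.479, 0.52]
ft_force: [2.0, -0.4, -0.5]
gripper_width: 0.3
```

Request:
{"fn": "move_arm", "kwargs": {"steps": [[[0.013,-0.012,0],0,0],[[0.014,-0.012,0],0,0],[[0.014,-0.009,0],0,0],[[0.015,-0.005,0],0,0],[[0,0,0],0,0]]}}

```text
clock: 6.53
position: [483.7, -213.6, 127.0]
tcp_rot: [0.479, 0.521, -0.48, 0.518]
ft_force: [-1.9, 0.4, -1.6]
gripper_width: 0.5
```

```bash
python3 -c "
from h import *
shot('g');st()
"
```

```text
t 6.63 w [ 486.3 -214.3  129.5] box xy [-27.1  -1.2] tip z 104.5 yaw err deg 0.01 F [-0.6 -0.4 -0.1] g 0.2 down [-0.002  0.001 -1.   ]
```

View pics/g_side.png

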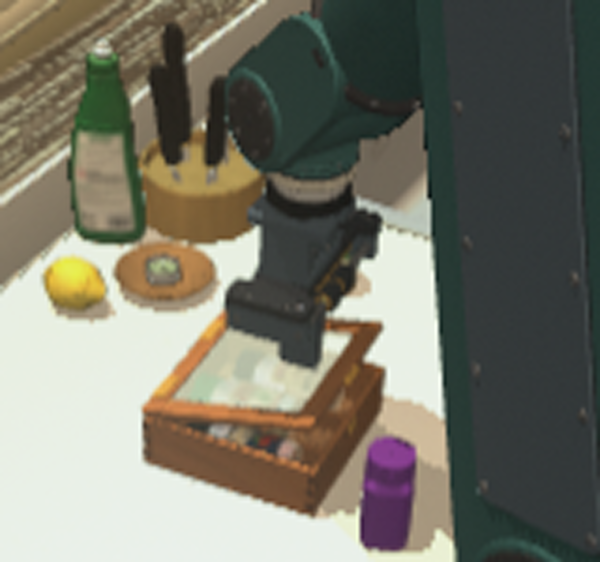

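The side view shows the lid at about 15° above shut, with its front edge at (330,420). Next I'll press it down.

Request:
{"fn": "move_arm", "kwargs": {"steps": [[[0.01,-0.003,0],0,0],[[0.01,-0.002,0],0,0],[[0.008,0,0],0,0],[[0.006,0,0],0,0],[[0.003,0,0],0,0]]}}

```text
clock: 7.05
position: [481.9, -214.7, 91.8]
tcp_rot: [0.479, 0.52, -0.48, 0.519]
ft_force: [-1.6, 1.4, -0.0]
gripper_width: 0.8
```

Request:
{"fn": "move_arm", "kwargs": {"steps": [[[0.001,0,0],0,0],[[0.001,0,0],0,0],[[0,0,0],0,0]]}}

```text
clock: 7.3
position: [481.9, -214.7, 91.2]
tcp_rot: [0.479, 0.52, -0.48, 0.519]
ft_force: [-6.7, 1.4, 7.9]
gripper_width: 0.8
```

```bash
python3 -c "
from h import *
shot('i');st()
"
```

```text
t 7.4 w [ 481.9 -214.7   91.2] box xy [-31.6  -1.2] tip z 66.2 yaw err deg 0.04 F [-5.4  1.5  8.4] g 0.5 down [-0.001  0.001 -1.   ]
```

View pics/i_side.png

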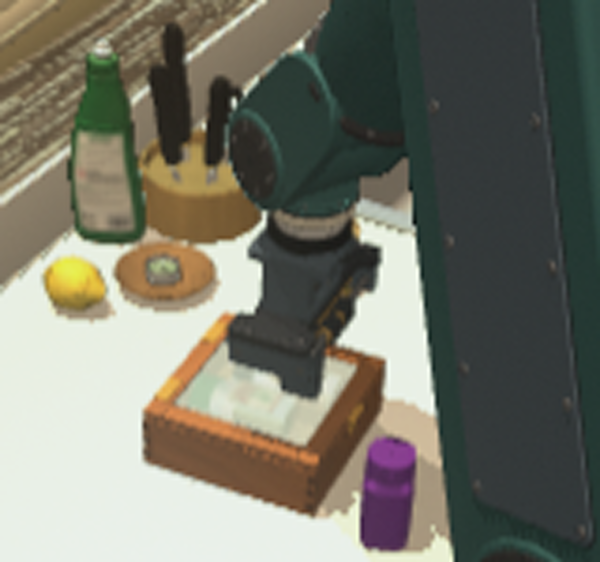

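The lid is flush: the tip is at z 66.2 mm against 66 expected, with 8 N of reaction force. I'll press a little more, then withdraw.

Request:
{"fn": "move_arm", "kwargs": {"steps": [[[0.001,0,0],0,0],[[0.001,0,0],0,0],[[0,0,0],0,0],[[0,0,0],0,0],[[-0.01,0,0],0,0]]}}

```text
clock: 7.82
position: [481.8, -214.6, 98.9]
tcp_rot: [0.479, 0.52, -0.48, 0.519]
ft_force: [-0.8, 1.0, -0.7]
gripper_width: 0.3
```

Request:
{"fn": "move_arm", "kwargs": {"steps": [[[-0.02,0,0],0,0],[[-0.04,0,0],0,0],[[-0.04,0,0],0,0],[[-0.04,0,0],0,0],[[0,0,0],0,0]]}}

```text
clock: 8.23
position: [485.4, -216.3, 246.6]
tcp_rot: [0.481, 0.516, -0.478, 0.523]
ft_force: [0.9, 0.1, 1.1]
gripper_width: 0.4
```

```bash
python3 -c "
from h import *
shot('j');st()
"
```

```text
t 8.33 w [ 483.2 -215.2  240.9] box xy [-30.3  -1.9] tip z 215.9 yaw err deg 0.04 F [-0.2  0.5 -0.3] g 0.5 down [ 0.004 -0.002 -1.   ]
```

View pics/j_side.png

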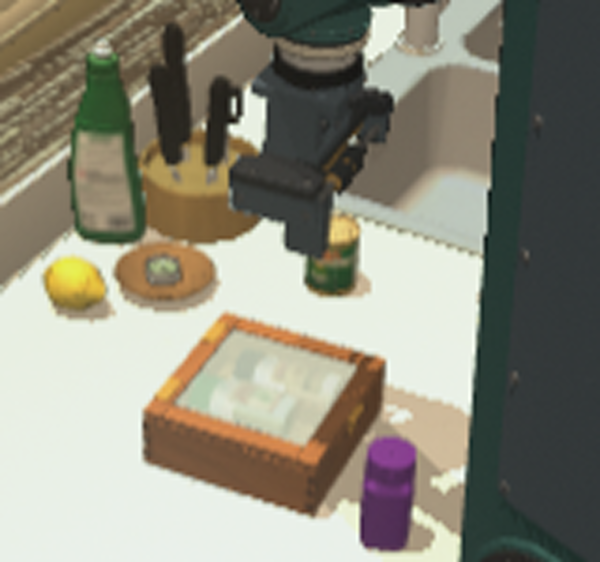

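View pics/j_top.png

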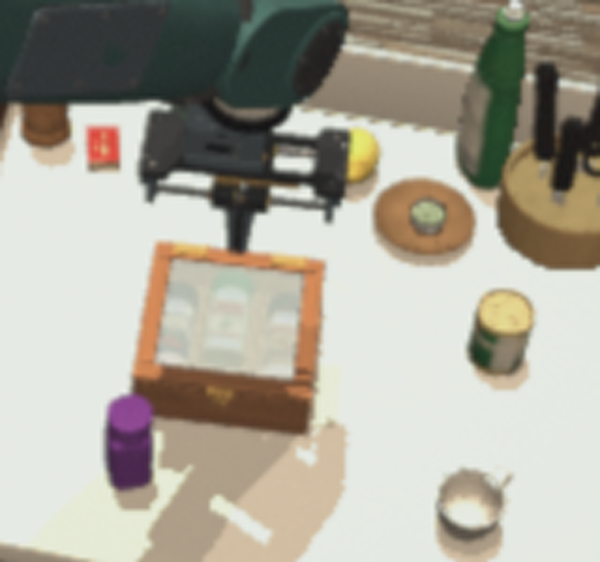

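The lid is shut flush. The three jars show through the pane, and the tin, mug and decoy have not moved.

```bash
python3 -c "
from plant import workorder
print(workorder.hand_in())"
```

```text
the job is handed in; nothing more can be done
None
```

I tipped the green-capped jar over towards the hinge with closed fingers. Then I reached behind the open lid, brought it down along its arc and pressed it shut. The job was handed in at about 8.3 s of the 45 s allowed; handing in reports no verdict.

- **Jar:** both camera views showed it lying flat in the middle compartment, cap towards the hinge, within a few pixels of where a flat jar should appear. Force readings stayed within the sensor noise (about 1 N) while I pushed it.
- **Lid:** when I pressed it, the fingertips stopped at z = 66.2 mm with about 8 N of reaction. A fully shut lid puts its top face at 66 mm. The last pictures show it flush on the walls.
- **Other things:** in the last pictures the other two jars, seen through the pane, and the tin and mug look unmoved. I judged this by eye and did not measure it. The salt shaker and timer were outside my later cropped pictures, so I did not re-check them; the arm never went near them.
- **Arm:** it was withdrawn clear of everything, about 150 mm above the lid.
- **Measurement disagreement:** individual corner readings of the box scattered by up to about 9 mm, but the fitted outline matched both views to within 2–3 mm.

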